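# Snug up the label guide and shut the printer

### The arm

A 6-joint arm with a two-finger parallel gripper is mounted at the origin on the work surface. World frame = base frame: x ahead of the robot, y to its left, z up, the work surface at z = 0. Lengths are in m, angles in degrees, forces in N, time in s.
With the tool pointing down it reaches from about 0.25 to 0.775 m from the base axis. Payload 4 kg.
Tool frame: the origin (TCP) lies on the mounting face of the last link; the fingertips stand 173 mm ahead of it and the grasp point (between the pads) lies 155 mm ahead of it; z points along the fingers, y is the line along which they close (so a half turn about z gives the same grasp; the last joint's range is limited). The gripper opens to 85 mm and grips with 20 to 120 N. Pads are 22 mm wide; open, the fingers measure 114 mm over their backs; the gripper's body (76 mm by 85 mm) begins 54 mm behind the grasp point. The pads swing forward as they close: fully open they stand 13 mm farther back than shut.
Start: joints at [65.025, 4.996, 78.535, -0, 96.463, -5.907], TCP at [0.18, 0.52, 0.405] pointing down, gripper open.
Joint ranges: [-177.83, 177.83], [-43.37, 116.18], [15.69, 146.23], [-61.86, 241.86], [9.47, 152.12], [-147.06, 147.06]. Speed limits (degrees/s): [159.86, 159.86, 180, 180, 180, 180].

### API

Orientations are given as a 3x3 rotation matrix whose columns are the frame's x, y, z axes.
In Python, from rig import observe, vision, robot gives the robot as it stands. The module is installed in compiled form; this text tells all that it offers.
- The arm moves only by the shell command python3 -m creep 'ROWS' [FORCE]. ROWS is JSON, a list of rows, each an object with "offset": the shift along the tool's x, y, z in mm, a list of three; "dr": the turn, a rotation vector about the tool's x, y, z in degrees, a list of three; "fingers": the finger opening in mm, from 0 to 85.4. In form: [{"offset": [x, y, z], "dr": [wx, wy, wz], "fingers": fingers}, ...]. A call has exactly 5 rows; each row is the pose to reach, as a shift and turn from the pose commanded when the call began, along the tool's axes at that moment; what a row does not reach only later rows make up. A row lasts 1/8 s, in which the tool goes at most 62.5 mm and 10.7 degrees, less where a joint would pass 70% of its speed; a pose out of reach is approached as far as the arm can. A call with a gripper value outside its range is refused whole. The fingers move at their own pace and stop on an object; FORCE is the grip in N (left out, the last holds). Time passes only in rows, so rows that repeat a pose let the fingers close, or fill a call up. It gives the time, the measured TCP pose, the force, the opening and the grip force at its end, in the units of the state.
- observe(): the state, without advancing time (a new reading comes with each control period).
- vision.camera(name): name is "scene" or "top" or "wrist"; returns a dict with "pixels" (420x560x3 uint8, blue, green, red), "intrinsics" (3x3 intrinsics, pixels), "dist_coeffs" ([k1, k2, p1, p2, k3] as OpenCV has them; the pictures are not rectified), "rvec" (rotation vector, rad) and "tvec" (3), from world to camera coordinates, as OpenCV has them; the wrist camera has in their place "mount" (4x4, takes a point from camera to tool coordinates, whose origin is the TCP and whose axes are the flange's). Camera axes: x right, y down, z forward; pixel columns grow to the right and rows downward; lengths in m; the calibration is good to about 2 mm. A picture is of the moment at which its call begins: read the wrist's pose just before it. There is no depth.
- robot.job_done(): hands the job in; it is judged then, once.
The state is a dict: "t": time; "q": joint angles; "qvel": joint speeds; "joint_efforts": joint torques, N m; "eef_pos": TCP position; "ee_rot": TCP orientation; "ft_force": force on the tool from outside, world axes, zero at the start; "torque": the same for the moment, N m; "opening": finger opening in m; "grasp_force": force on a finger pad.
Only numpy, scipy, OpenCV 4.12 (cv2) and the standard library are available. Lean on these libraries where they do the work, as an engineer would, in place of code of your own. Each camera call takes 0.05 s, during which the arm holds its last target. There are 200 camera calls.

### The job

The label printer on the counter has a roll lying loose in its open well. Push the sliding guide along until the roll sits against the fixed cheek at the other end of the well and the guide rests right up against the roll, without crushing it; then shut the printer's cover fully. Leave the other things on the counter where they are.

Things in the scene. Friction and masses are not known exactly. Their poses are not given: they have to be found in the camera images.
- printer: Grey desktop label printer, 200 x 220 x 120 mm, fixed. Origin at counter level under the centre of the roll well; housing x -100..100, y -130..90, flat rim at z = 120. The open well (x -75..75, y -50..50) has two cradle rails along x for the roll. The fixed cheek is the well's end wall at x = +75 (white disc); the sliding guide starts at the -x end and travels to +x.
- guide (a joint): Sliding guide's position along the printer's +x, 0 to 0.095 m. Its white disc (64 mm across, 6 mm thick) faces the roll; the face on the roll's side is at printer x = -55 mm + joint, so at 0.076 it touches a roll that touches the cheek. About 2 N of friction; it stays where left.
- guide_tab (a point): Centre of the top of the guide's black thumb tab, an upright block 12 (x) x 30 (y) mm, which stands 32 mm above the printer's rim (top at z = 152 mm) and moves with the guide; it may be pushed or pinched. Its faces are 6 mm either side of this point in x; printer x of this point = -58 mm + joint.
- roll: Roll of paper labels with a cardboard core, 70 mm diameter, 54 mm wide, 0.15 to 0.3 kg, lying in the well with its axis along the printer's x. Origin at its centre, x along its axis; centre height 72 mm. It may slide along the rails; against the cheek its centre is at printer x = 48 mm.
- cover (a joint): Hinge angle of the printer's cover, rad: 0 fully shut, 1.5 to 1.8 standing open at the start, 1.9 at the stop. A light hood (170 mm along the hinge, 145 mm from hinge to free edge, 37 mm deep, clear top in a grey frame); the stiff hinge holds it when open, and below about 0.5 rad it sinks shut by itself.
- cover_hinge (a point): Middle of the cover's hinge line, which runs along the printer's x axis at printer y = +80 mm, z = 120 mm (the rim).
- cover_edge (a point): Middle of the cover's free edge on its outer (top) face; when shut it is 145 mm from the hinge towards the printer's -y and 37 mm above the rim; when open it stands about 145 mm above the hinge, with the outer face looking to the printer's +y.
- spare_roll: Spare label roll standing on its end on the counter, 70 mm diameter, 54 mm high; origin at its centre. Bystander.
- meter_a: Black hand-held meter lying flat, 58 x 100 x 22 mm; origin under its centre. Bystander.
- meter_b: Second black hand-held meter, the same size; origin under its centre. Bystander.
- mouse: Black computer mouse, 100 x 56 x 36 mm; origin under its centre. Bystander.
- tube_tray: Low open white tray, 100 x 160 x 30 mm; origin under its centre. Bystander.
There are look-alikes about, which are no part of the job. Leave any purple or red look-alike of the roll alone.

How it is judged (in metres and radians):
On the way, in this order (a step that is already met when the one before it is completed fails the run):
1. the roll sits against the fixed cheek and the guide is up against the roll, with the cover still open (value of joint guide above 0.0735 m and x of roll in the frame of printer above 0.0455 m and height (world z) of roll below 0.08 m and value of joint cover above 0.9 rad), for 0.2 s.
2. the cover is shut (value of joint cover below 0.05 rad), for 0.2 s.
At the end, for the whole second after the job is handed in: The roll lies in its cradle within 2.5 mm of touching the fixed cheek, the guide is within 2.5 mm of touching it there (guide joint above 0.0735), the cover is shut to within 0.05 rad, and the roll is at rest (value of joint guide above 0.0735 m and x of roll in the frame of printer above 0.0455 m and height (world z) of roll below 0.08 m and value of joint cover below 0.05 rad and linear speed of roll below 0.02 m/s).
It fails at once if the guide crushes the roll (more than 40 N) (contact force between guide and roll above 40 N).
It fails at once if another thing on the counter is moved by more than 30 mm (distance of any of spare_roll, meter_a, meter_b, mouse, tube_tray from where it was at the start of the episode above 0.03 m).
It also fails if it takes over 51 s, if anything falls off the work surface, if the arm or the gripper's body presses on something with over 40 N, if the wrist force passes 120 N, or if a joint passes its speed limit or range.

## Working session

There is one attempt and no reset: what is moved stays moved. The work goes in short steps, Python scripts to look and compute and a shell command to move; the robot and the scene stay as the last step left them, time stands still between calls to the robot, and variables do not carry over. Pictures are saved under pics/ and viewed, at most 10 in all, crops included, and the job is handed in when it is done.

```bash
mkdir -p pics; python3 - <<'E'
from rig import observe, vision, robot
import cv2,numpy as np,pickle
for n in ("scene","top"):
    c=vision.camera(n); cv2.imwrite(f"pics/{n}0.png",c["pixels"]); pickle.dump(c,open(n+".pkl","wb"))
    R=cv2.Rodrigues(np.array(c["rvec"],float))[0]; print(n,(-R.T@np.array(c["tvec"]).ravel()).round(3))
s=observe(); print(s["t"],np.round(s["eef_pos"],3),np.round(s["ee_rot"],2).tolist(),s["opening"])
E
```

```text
scene [ 1.254 -0.544  0.683]
top [0.435 0.027 1.682]
0.1 [0.18  0.52  0.404] [[-0.95, 0.33, -0.0], [0.33, 0.95, -0.0], [0.0, -0.0, -1.0]] 0.08548735206192563
```

View pics/scene0.png

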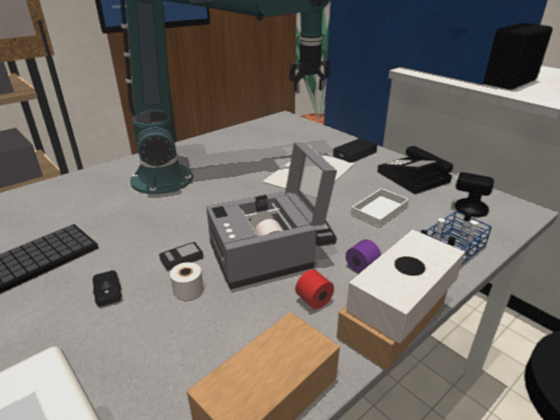

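View pics/top0.png

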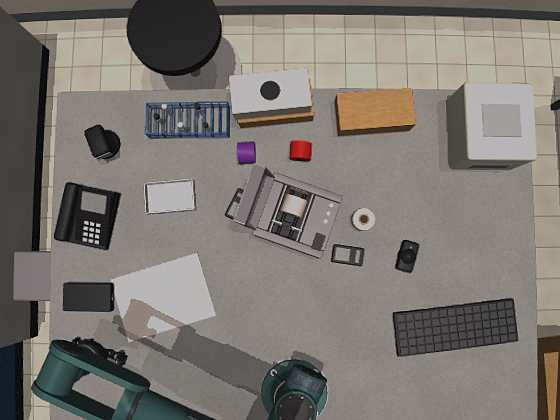

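The scene view shows the printer at about (265,235), with its cover open, the black tab at (261,202) and the roll at (268,228). In the top view the printer is at (295,212), with the hinge on the left and the guide on the robot side. I'll enlarge that area.

```bash
python3 - <<'E'
import cv2
a=cv2.imread("pics/top0.png")[155:275,215:365]; cv2.imwrite("pics/topc.png",cv2.resize(a,None,fx=5,fy=5,interpolation=cv2.INTER_CUBIC))
E
```

```text
(no output)
```

View pics/topc.png

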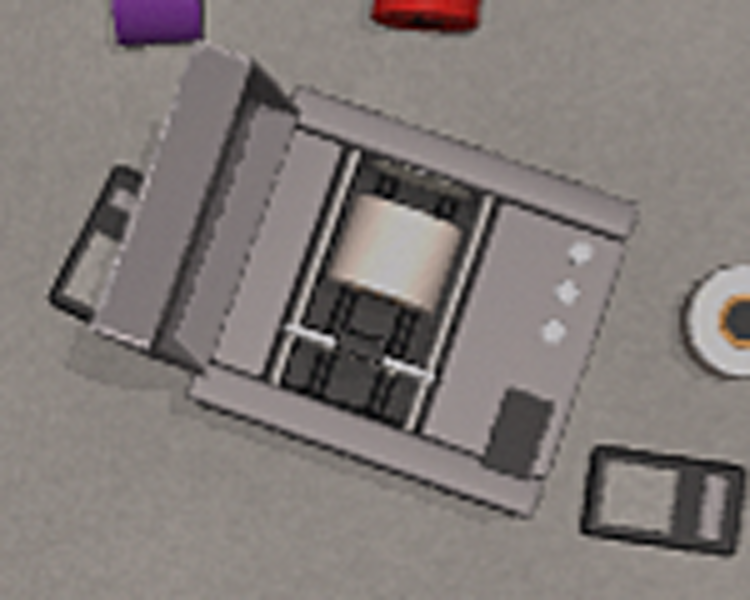

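The crop shows the rim corners at (530,517), (637,204), (300,88) and (190,395), the tab at about (360,360), and the roll near (395,250). I'll fit the pose and check it with an overlay in the scene view.

```bash
cat >h.py <<'E'
import numpy as np,cv2,pickle
def proj(c,P):
    return cv2.projectPoints(np.array(P,float).reshape(-1,3),np.array(c["rvec"],float),np.array(c["tvec"],float),np.array(c["intrinsics"],float),np.array(c["dist_coeffs"],float))[0].reshape(-1,2)
def ray(c,uv,z):
    p=cv2.undistortPoints(np.array(uv,float).reshape(-1,1,2),np.array(c["intrinsics"],float),np.array(c["dist_coeffs"],float)).reshape(-1,2)
    R=cv2.Rodrigues(np.array(c["rvec"],float))[0]; C=-R.T@np.array(c["tvec"],float).ravel()
    d=np.c_[p,np.ones(len(p))]@R
    return C+d*((z-C[2])/d[:,2])[:,None]
def W(pose,P):
    x,y,a=pose; P=np.array(P,float)/1000; c,s=np.cos(a),np.sin(a)
    return P@np.array([[c,-s,0],[s,c,0],[0,0,1]]).T+[x,y,0]
E
python3 - <<'E'
from h import *
from scipy.optimize import least_squares
top=pickle.load(open("top.pkl","rb"));sc=pickle.load(open("scene.pkl","rb"))
cr=lambda p:np.array([215,155])+(np.array(p)+.5)/5-.5
uv=cr([(530,517),(637,204),(300,88),(190,395)])
P=[(-100,-130,120),(100,-130,120),(100,90,120),(-100,90,120)]
f=lambda p:(proj(top,W(p,P))-uv).ravel()
r=least_squares(f,[.5,0,0]); print(r.x,np.degrees(r.x[2]),r.fun.round(2)); np.save("pose.npy",r.x)
t=ray(top,cr([(360,360),(395,250)]),.152); 
x,y,a=r.x
def toP(q): d=q[:,:2]-[x,y]; return np.c_[d@[np.cos(a),np.sin(a)],d@[-np.sin(a),np.cos(a)]]
print("tab prn",toP(t),"roll",toP(ray(top,cr([(395,250)]),.1)))
out=[]
for c,n in((sc,"scene"),(top,"top")):
    im=cv2.resize(c["pixels"],None,fx=4,fy=4,interpolation=cv2.INTER_CUBIC)
    d=lambda Q,col:cv2.polylines(im,[np.int32(((proj(c,W(r.x,Q))+.5)*4-.5)*16)],True,col,1,cv2.LINE_AA,4)
    d(P,(0,255,0)); d([(a,b,0) for a,b,_ in P],(0,255,255))
    d([(-75,-50,120),(75,-50,120),(75,50,120),(-75,50,120)],(255,255,0))
    d([(-64,-15,152),(-52,-15,152),(-52,15,152),(-64,15,152)],(0,0,255))
    for th in(1.5,1.65,1.8):
        e=[(X,80-145*np.cos(th)+37*np.sin(th),120+145*np.sin(th)+37*np.cos(th)) for X in(-85,85)]; d(e,(255,0,255))
    u=proj(c,W(r.x,[(0,0,110)]))[0]*4; u=u.astype(int)
    k=im[u[1]-270:u[1]+270,u[0]-195:u[0]+200]; out.append(k)
cv2.imwrite("pics/ov.png",np.hstack(out))
E
```

```text
[ 0.56119454  0.00893766 -0.34091614] -19.53305597301217 [ 0.67  0.51  1.02  0.01 -0.65 -0.9  -1.04  0.34]
tab prn [[-0.04626824 -0.00176993]
 [ 0.02147134  0.00029747]] roll [[0.02645325 0.00117303]]
```

View pics/ov.png

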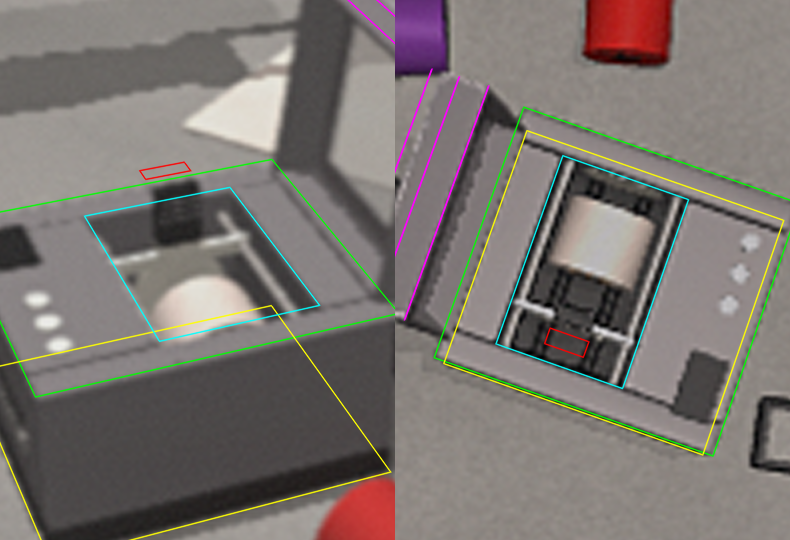

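The fit matches both views to about 1 px. The tab appears somewhat further along +x than joint 0 would put it, so I'll localise it by triangulating.

```bash
python3 - <<'E'
from h import *
top=pickle.load(open("top.pkl","rb"));sc=pickle.load(open("scene.pkl","rb"))
p=np.load("pose.npy");x,y,a=p
def toP(q): d=q[:,:2]-[x,y]; return (1000*np.c_[d@[np.cos(a),np.sin(a)],d@[-np.sin(a),np.cos(a)]]).round(1)
def full(c,uv,o):
    u=(proj(c,W(p,[(0,0,110)]))[0]*4).astype(int)-[195,270]; return (np.array(uv,float)-[o,0]+u+.5)/4-.5
for z in(.14,.152): print("scene tab",z,toP(ray(sc,full(sc,[(178,188)],0),z)).tolist())
for z in(.09,.104): print("discs",z,toP(ray(top,full(top,[(530,310),(612,337)],395),z)).tolist())
print("roll ends scene")
ims=[]
for c,uv,s in((sc,(262,208),1),(top,(285,222),1)):
    k=c["pixels"][uv[1]-25:uv[1]+25,uv[0]-20:uv[0]+20]; ims.append(cv2.convertScaleAbs(cv2.resize(k,None,fx=10,fy=10,interpolation=cv2.INTER_CUBIC),alpha=2,beta=0))
cv2.imwrite("pics/tab.png",np.hstack(ims))
E
```

```text
scene tab 0.14 [[-53.4, 7.0]]
scene tab 0.152 [[-33.7, 0.4]]
discs 0.09 [[-41.3, 35.2], [-40.0, -30.4]]
discs 0.104 [[-42.0, 34.7], [-40.7, -30.4]]
roll ends scene
```

View pics/tab.png

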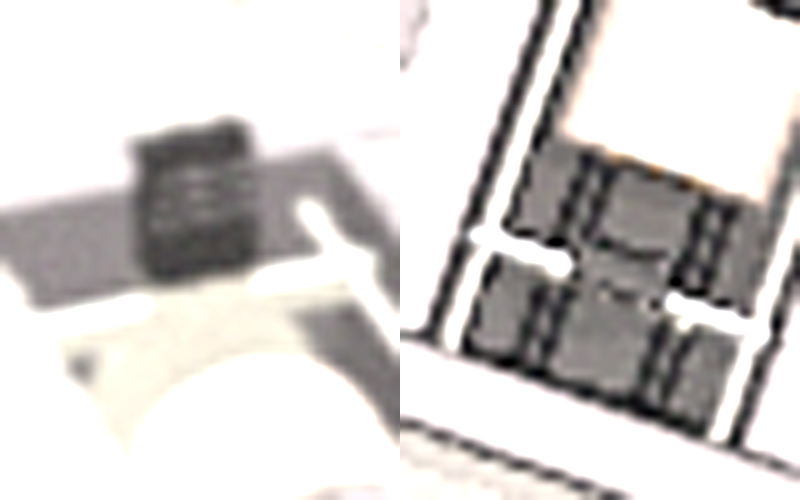

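The tab centre reads about −42 mm in printer x (joint about 0.017), and the two views agree to within a few mm. Tool x is −printer x, tool y is +printer y, and z points down. I'll approach with the fingers closed.

```bash
cat >s.py <<'E'
from h import *
from rig import observe,vision
def st():
    s=observe();x,y,a=np.load("pose.npy");q=np.array(s["eef_pos"]);R=np.array(s["ee_rot"]);d=q[:2]-[x,y]
    Rz=np.array([[np.cos(a),np.sin(a),0],[-np.sin(a),np.cos(a),0],[0,0,1]])
    print("t%.2f"%s["t"],"prn",(1000*np.r_[d@[np.cos(a),np.sin(a)],d@[-np.sin(a),np.cos(a)]]).round(1),"tipz",round(1000*q[2]-173,1),"Fprn",(Rz@np.array(s["ft_force"])).round(1),"xaxis",(Rz@R)[:,0].round(3),"open",round(s["opening"],3))
    return s
if __name__=="__main__": st()
E
python3 s.py
python3 -m creep '[{"offset":[-40,-43,0],"dr":[0,0,0],"fingers":0},{"offset":[-80,-86,0],"dr":[0,0,0],"fingers":0},{"offset":[-120,-129,0],"dr":[0,0,0],"fingers":0},{"offset":[-160,-172,0],"dr":[0,0,0],"fingers":0},{"offset":[-200,-215,0],"dr":[0,0,0],"fingers":0}]'
python3 s.py
```

```text
t0.10 prn [-530.4  353.8] tipz 230.6 Fprn [ 0.4  0.5 -0.3] xaxis [-1.    -0.008  0.   ] open 0.085
t: 0.72
eef_pos: [0.2986, 0.2495, 0.4043]
ee_rot: [[-0.945, 0.326, 0.0], [0.326, 0.945, -0.0], [-0.0, -0.0, -1.0]]
ft_force: [1.6, -0.4, -0.0]
opening: -0.0
grasp_force: 0.0
t0.72 prn [-327.9  138.9] tipz 231.3 Fprn [ 1.6  0.1 -0. ] xaxis [-1.    -0.009 -0.   ] open -0.0
```

```bash

python3 -m creep '[{"offset":[-30,-46,0],"dr":[0,0,0],"fingers":0},{"offset":[-60,-92,0],"dr":[0,0,0],"fingers":0},{"offset":[-100,-139,0],"dr":[0,0,0],"fingers":0},{"offset":[-155,-141,0],"dr":[0,0,0],"fingers":0},{"offset":[-195,-141,0],"dr":[0,0,0],"fingers":0}]' >/dev/null
python3 - <<'E'
from s import *
s=st(); c=vision.camera("wrist"); pickle.dump((s,c),open("w.pkl","wb")); cv2.imwrite("pics/w1.png",c["pixels"]); print(np.round(c["mount"],3))
E
```

```text
t1.35 prn [-130.8   -0.2] tipz 231.3 Fprn [ 0.2  0.9 -0.8] xaxis [-1.    -0.005  0.   ] open -0.0
[[-0.002 -0.958 -0.285  0.074]
 [ 1.    -0.002 -0.    -0.   ]
 [-0.    -0.285  0.958  0.03 ]
 [ 0.     0.     0.     1.   ]]
```

View pics/w1.png

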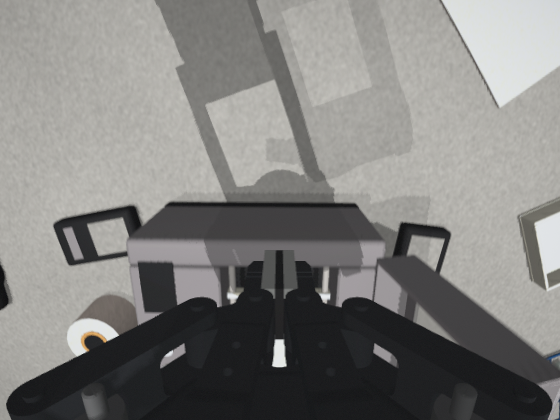

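The wrist view shows the housing's near edge at row 240 or so, from (130,240) to (383,240), and the disc ends at (235,297) and (328,297). The fingers line up with the tab column. I'll convert these to printer coordinates.

```bash
python3 - <<'E'
from s import *
s,c=pickle.load(open("w.pkl","rb")); T=np.eye(4);T[:3,:3]=s["ee_rot"];T[:3,3]=s["eef_pos"]
M=np.linalg.inv(T@np.array(c["mount"])); c["rvec"]=cv2.Rodrigues(M[:3,:3])[0];c["tvec"]=M[:3,3]
x,y,a=np.load("pose.npy")
def toP(q): d=q[:,:2]-[x,y]; return (1000*np.c_[d@[np.cos(a),np.sin(a)],d@[-np.sin(a),np.cos(a)]]).round(1)
print("corners .12",toP(ray(c,[(130,240),(383,240),(130,265),(385,263)],.12)).tolist())
print("disc .1",toP(ray(c,[(235,297),(328,297)],.1)).tolist(), "tab top .152",toP(ray(c,[(250,262),(320,262)],.152)).tolist())
E
```

```text
corners .12 [[-99.3, -124.4], [-100.3, 85.8], [-76.3, -127.5], [-79.4, 89.7]]
disc .1 [[-34.1, -41.3], [-34.3, 46.2]] tab top .152 [[-95.9, -21.4], [-96.1, 29.9]]
```

The pose is confirmed: the corners are within about 4 mm. Next I'll lower the fingertips behind the tab to z = 132 mm.

```bash

python3 -m creep '[{"offset":[-25,0,0],"dr":[0,0,0],"fingers":0},{"offset":[-48,0,30],"dr":[0,0,0],"fingers":0},{"offset":[-48,0,65],"dr":[0,0,0],"fingers":0},{"offset":[-48,0,98],"dr":[0,0,0],"fingers":0},{"offset":[-48,0,98],"dr":[0,0,0],"fingers":0}]' >/dev/null
python3 s.py
python3 -m creep '[{"offset":[-4,0,0],"dr":[0,0,0],"fingers":0},{"offset":[-8,0,0],"dr":[0,0,0],"fingers":0},{"offset":[-12,0,0],"dr":[0,0,0],"fingers":0},{"offset":[-16,0,0],"dr":[0,0,0],"fingers":0},{"offset":[-20,0,0],"dr":[0,0,0],"fingers":0}]' >/dev/null
python3 s.py
```

```text
t2.02 prn [-85.8   1.2] tipz 130.2 Fprn [ 0.6 -0.1 -0.7] xaxis [-1.    -0.008  0.008] open -0.0
t2.65 prn [-64.2   1.7] tipz 133.9 Fprn [ 0.  -0.2  0.3] xaxis [-1.    -0.008 -0.   ] open 0.0
```

```bash

for i in 1 2; do python3 -m creep '[{"offset":[-4,0,0],"dr":[0,0,0],"fingers":0},{"offset":[-8,0,0],"dr":[0,0,0],"fingers":0},{"offset":[-12,0,0],"dr":[0,0,0],"fingers":0},{"offset":[-16,0,0],"dr":[0,0,0],"fingers":0},{"offset":[-20,0,0],"dr":[0,0,0],"fingers":0}]' >/dev/null
python3 s.py; done
```

```text
t3.27 prn [-44.4   1.8] tipz 133.6 Fprn [-3.7 -0.6  0.6] xaxis [-1.    -0.008  0.001] open 0.0
t3.90 prn [-24.2   1.9] tipz 133.6 Fprn [-2.4 -1.1  0.9] xaxis [-1.    -0.008  0.   ] open 0.0
```

Contact is made, at 2–4 N of friction. I'll continue more slowly.

```bash

python3 -m creep '[{"offset":[-3,0,0],"dr":[0,0,0],"fingers":0},{"offset":[-6,0,0],"dr":[0,0,0],"fingers":0},{"offset":[-9,0,0],"dr":[0,0,0],"fingers":0},{"offset":[-12,0,0],"dr":[0,0,0],"fingers":0},{"offset":[-15,0,0],"dr":[0,0,0],"fingers":0}]' >/dev/null
python3 - <<'E'
from s import *
st(); c=vision.camera("scene"); cv2.imwrite("pics/s1.png",cv2.resize(c["pixels"][160:300,190:350],None,fx=4,fy=4,interpolation=cv2.INTER_CUBIC))
E
```

```text
t4.53 prn [-9.4  2.1] tipz 133.6 Fprn [-3.9 -2.3  0.6] xaxis [-1.    -0.008  0.   ] open -0.0
```

View pics/s1.png

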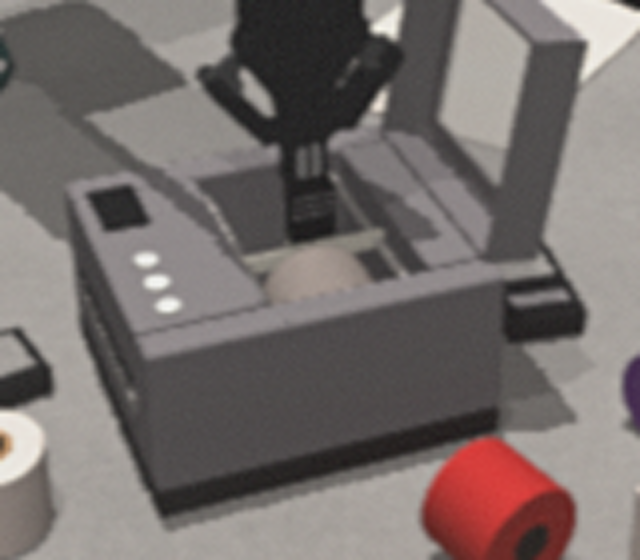

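The guide has reached the roll: the tab is at (310,210) and the disc at (310,250). I'll finish with a 1–1.5 mm creep.

```bash

for i in 1 2; do python3 -m creep '[{"offset":[-1,0,0],"dr":[0,0,0],"fingers":0},{"offset":[-2,0,0],"dr":[0,0,0],"fingers":0},{"offset":[-3,0,0],"dr":[0,0,0],"fingers":0},{"offset":[-4,0,0],"dr":[0,0,0],"fingers":0},{"offset":[-5,0,0],"dr":[0,0,0],"fingers":0}]' >/dev/null
python3 s.py; done
```

```text
t5.20 prn [-4.5  2.2] tipz 133.6 Fprn [-3.6 -1.9  0.8] xaxis [-1.    -0.008  0.   ] open 0.0
t5.83 prn [0.6 2.2] tipz 133.7 Fprn [-3.9 -3.  -0.6] xaxis [-1.    -0.008  0.   ] open -0.0
```

```bash

for i in 1 2; do python3 -m creep '[{"offset":[-0.4,0,0],"dr":[0,0,0],"fingers":0},{"offset":[-0.8,0,0],"dr":[0,0,0],"fingers":0},{"offset":[-1.2,0,0],"dr":[0,0,0],"fingers":0},{"offset":[-1.6,0,0],"dr":[0,0,0],"fingers":0},{"offset":[-2,0,0],"dr":[0,0,0],"fingers":0}]' >/dev/null
python3 s.py; done
```

```text
t6.45 prn [2.  2.3] tipz 133.7 Fprn [-6.7 -2.8  2.2] xaxis [-1.    -0.008  0.002] open -0.0
t7.08 prn [3.  2.3] tipz 133.7 Fprn [-11.9  -2.2   4. ] xaxis [-1.    -0.009  0.006] open 0.0
```

The force is rising, so the roll is against the cheek. One more mm will confirm it, then I'll retreat and look.

```bash

python3 -m creep '[{"offset":[-0.5,0,0],"dr":[0,0,0],"fingers":0},{"offset":[-1,0,0],"dr":[0,0,0],"fingers":0},{"offset":[-1,0,0],"dr":[0,0,0],"fingers":0},{"offset":[-1,0,0],"dr":[0,0,0],"fingers":0},{"offset":[-1,0,0],"dr":[0,0,0],"fingers":0}]' >/dev/null
python3 s.py
python3 -m creep '[{"offset":[3,0,0],"dr":[0,0,0],"fingers":0},{"offset":[20,0,0],"dr":[0,0,0],"fingers":0},{"offset":[65,0,-40],"dr":[0,0,0],"fingers":0},{"offset":[120,0,-90],"dr":[0,0,0],"fingers":0},{"offset":[180,0,-100],"dr":[0,0,0],"fingers":0}]' >/dev/null
python3 - <<'E'
from s import *
s=st(); o=[]
c=vision.camera("top"); pickle.dump(c,open("top2.pkl","wb"));o.append(cv2.resize(c["pixels"][160:260,230:330],(500,500),interpolation=cv2.INTER_CUBIC))
c=vision.camera("scene");o.append(cv2.resize(c["pixels"][195:255,225:255+30+0],(300,300),interpolation=cv2.INTER_CUBIC))
b=np.zeros((500,300,3),np.uint8); b[:300]=o[1]
cv2.imwrite("pics/t2.png",np.hstack([o[0],b]))
E
```

```text
t7.70 prn [3.4 2.4] tipz 133.7 Fprn [-13.2  -4.2   6.6] xaxis [-1.    -0.009  0.008] open 0.0
t8.32 prn [-166.4    1.5] tipz 235.7 Fprn [-0.6  0.8  0.4] xaxis [-1.    -0.008 -0.01 ] open -0.0
```

View pics/t2.png

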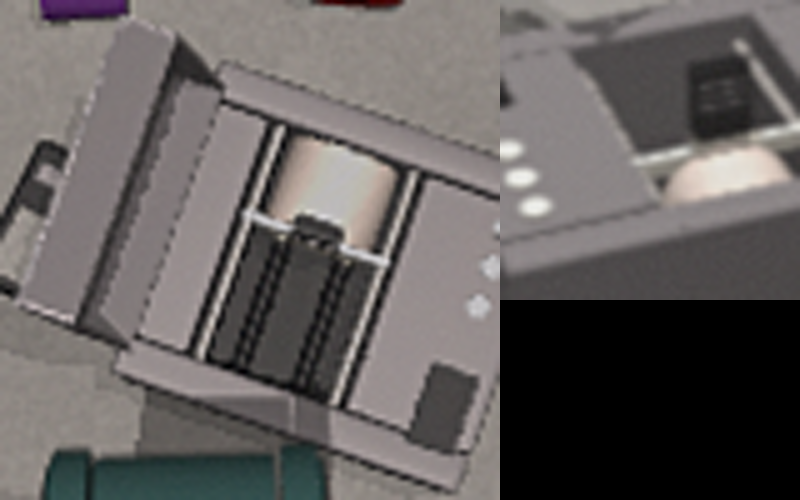

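The roll's face is flush with the cheek and the guide disc is against the roll, with the tab at (318,228). Next I'll measure the cover angle and go round behind the cover.

```bash
python3 - <<'E'
from s import *
c=pickle.load(open("top2.pkl","rb"));x,y,a=np.load("pose.npy")
def toP(q): d=q[:,:2]-[x,y]; return (1000*np.c_[d@[np.cos(a),np.sin(a)],d@[-np.sin(a),np.cos(a)]]).round(1)
uv=np.array([(20,300),(130,20),(75,325),(180,40)])/5+[230,160]
print(toP(ray(c,uv,.265)).tolist())
for th in(1.5,1.6,1.7,1.8): print(th,"outer",80-145*np.cos(th)+37*np.sin(th),120+145*np.sin(th)+37*np.cos(th),"inner",80-145*np.cos(th))
E
python3 -m creep '[{"offset":[0,50,0],"dr":[0,0,0],"fingers":0},{"offset":[0,100,0],"dr":[0,0,0],"fingers":0},{"offset":[0,150,0],"dr":[0,0,0],"fingers":0},{"offset":[0,205,0],"dr":[0,0,0],"fingers":0},{"offset":[-20,210,0],"dr":[0,0,0],"fingers":0}]' >/dev/null
python3 s.py
```

```text
[[-82.6, 137.0], [81.9, 132.4], [-85.5, 104.2], [80.5, 102.9]]
1.5 outer 106.65042026253309 267.2540495192929 inner 69.74310575818308
1.6 outer 121.21815404622257 263.85779011587056 inner 84.23393073368688
1.7 outer 135.3740496595924 259.02415122667355 inner 98.68245167285107
1.8 outer 148.97666607299087 252.80142897369404 inner 112.94430373049764
t9.05 prn [-148.3  215.3] tipz 231.0 Fprn [ 0.7  0.3 -0.2] xaxis [-1.    -0.014 -0.001] open -0.0
```

The cover stands at about 1.7 rad. I'll move behind its middle and then follow the arc of a point 120 mm from the hinge.

```bash
python3 -m creep '[{"offset":[-40,0,0],"dr":[0,0,0],"fingers":0},{"offset":[-85,0,0],"dr":[0,0,0],"fingers":0},{"offset":[-130,0,0],"dr":[0,0,0],"fingers":0},{"offset":[-152,-25,0],"dr":[0,0,0],"fingers":0},{"offset":[-152,-50,0],"dr":[0,0,0],"fingers":0}]' >/dev/null
python3 s.py
```

```text
t9.68 prn [  7.5 162.1] tipz 229.9 Fprn [-0.6 -0.2  0.3] xaxis [-1.    -0.007 -0.002] open -0.0
```

```bash
python3 -m creep '[{"offset":[0,-8,-3],"dr":[0,0,0],"fingers":0},{"offset":[0,-16,-5],"dr":[0,0,0],"fingers":0},{"offset":[0,-24,-8],"dr":[0,0,0],"fingers":0},{"offset":[0,-32,-9],"dr":[0,0,0],"fingers":0},{"offset":[0,-39,-10],"dr":[0,0,0],"fingers":0}]' >/dev/null
python3 s.py
python3 -m creep '[{"offset":[0,-6,-1],"dr":[0,0,0],"fingers":0},{"offset":[0,-12,-2],"dr":[0,0,0],"fingers":0},{"offset":[0,-18,-3],"dr":[0,0,0],"fingers":0},{"offset":[0,-24,-3],"dr":[0,0,0],"fingers":0},{"offset":[0,-30,-3],"dr":[0,0,0],"fingers":0}]' >/dev/null
python3 s.py
```

```text
t10.30 prn [  4.5 123.1] tipz 242.0 Fprn [1.2 1.1 0.9] xaxis [-1.    -0.009 -0.001] open -0.0
t10.93 prn [ 5.1 92.8] tipz 244.6 Fprn [-0.1  0.1  0.2] xaxis [-1.    -0.008  0.   ] open -0.0
```

```bash
python3 -m creep '[{"offset":[0,-8,0],"dr":[0,0,0],"fingers":0},{"offset":[0,-16,1],"dr":[0,0,0],"fingers":0},{"offset":[0,-24,2],"dr":[0,0,0],"fingers":0},{"offset":[0,-33,4],"dr":[0,0,0],"fingers":0},{"offset":[0,-42,7],"dr":[0,0,0],"fingers":0}]' >/dev/null
python3 - <<'E'
from s import *
st();c=vision.camera("scene");cv2.imwrite("pics/s3.png",cv2.resize(c["pixels"][100:300,160:400],None,fx=3,fy=3,interpolation=cv2.INTER_CUBIC))
E
```

```text
t11.55 prn [ 5.4 50.6] tipz 237.5 Fprn [0.5 0.8 1.2] xaxis [-1.    -0.008 -0.   ] open 0.0
```

View pics/s3.png

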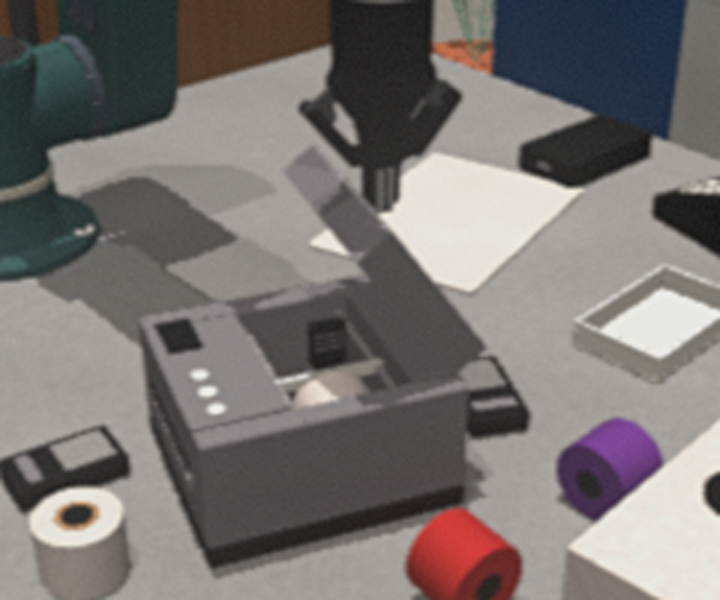

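The cover is swinging down ahead of the fingers (at (380,200)), now at about 0.9 rad. The tab and roll haven't moved. I'll keep following the arc.

```bash
python3 -m creep '[{"offset":[0,-12,5],"dr":[0,0,0],"fingers":0},{"offset":[0,-24,12],"dr":[0,0,0],"fingers":0},{"offset":[0,-34,19],"dr":[0,0,0],"fingers":0},{"offset":[0,-43,27],"dr":[0,0,0],"fingers":0},{"offset":[0,-52,36],"dr":[0,0,0],"fingers":0}]' >/dev/null
python3 s.py
python3 -m creep '[{"offset":[0,-6,8],"dr":[0,0,0],"fingers":0},{"offset":[0,-12,16],"dr":[0,0,0],"fingers":0},{"offset":[0,-17,25],"dr":[0,0,0],"fingers":0},{"offset":[0,-21,33],"dr":[0,0,0],"fingers":0},{"offset":[0,-24,39],"dr":[0,0,0],"fingers":0}]' >/dev/null
python3 s.py
```

```text
t12.22 prn [ 5.8 -1.4] tipz 200.8 Fprn [-0.5  0.4  0.4] xaxis [-1.    -0.008  0.   ] open 0.0
t12.85 prn [  6.  -24.9] tipz 161.8 Fprn [0.1 0.4 0.1] xaxis [-1.    -0.008  0.001] open 0.0
```

Now a gentle press down onto the lid, which should meet resistance near 157 mm.

```bash
python3 -m creep '[{"offset":[0,0,1],"dr":[0,0,0],"fingers":0},{"offset":[0,0,2],"dr":[0,0,0],"fingers":0},{"offset":[0,0,3],"dr":[0,0,0],"fingers":0},{"offset":[0,0,4],"dr":[0,0,0],"fingers":0},{"offset":[0,0,5],"dr":[0,0,0],"fingers":0}]' >/dev/null
python3 s.py
python3 -m creep '[{"offset":[0,0,0.5],"dr":[0,0,0],"fingers":0},{"offset":[0,0,1],"dr":[0,0,0],"fingers":0},{"offset":[0,0,1],"dr":[0,0,0],"fingers":0},{"offset":[0,0,1],"dr":[0,0,0],"fingers":0},{"offset":[0,0,1],"dr":[0,0,0],"fingers":0}]' >/dev/null
python3 s.py
```

```text
t13.47 prn [  6.  -24.6] tipz 157.6 Fprn [-0.2  0.6  0.4] xaxis [-1.    -0.008 -0.   ] open 0.0
t14.10 prn [  5.9 -24.7] tipz 157.4 Fprn [-1.9  0.2  5.5] xaxis [-1.    -0.008 -0.001] open -0.0
```

Contact came at 157.4 mm with 5.5 N, which matches the shut height. I'll lift off and take a last look.

```bash
python3 -m creep '[{"offset":[0,0,-10],"dr":[0,0,0],"fingers":0},{"offset":[0,0,-40],"dr":[0,0,0],"fingers":0},{"offset":[0,0,-80],"dr":[0,0,0],"fingers":0},{"offset":[40,0,-100],"dr":[0,0,0],"fingers":0},{"offset":[80,0,-100],"dr":[0,0,0],"fingers":0}]' >/dev/null
python3 - <<'E'
from s import *
st();c=vision.camera("scene");cv2.imwrite("pics/s4.png",cv2.resize(c["pixels"][100:300,160:400],None,fx=3,fy=3,interpolation=cv2.INTER_CUBIC))
E
```

```text
t14.72 prn [-74.3 -25.4] tipz 259.0 Fprn [0.2 0.2 0.3] xaxis [-1.    -0.008 -0.005] open 0.0
```

View pics/s4.png

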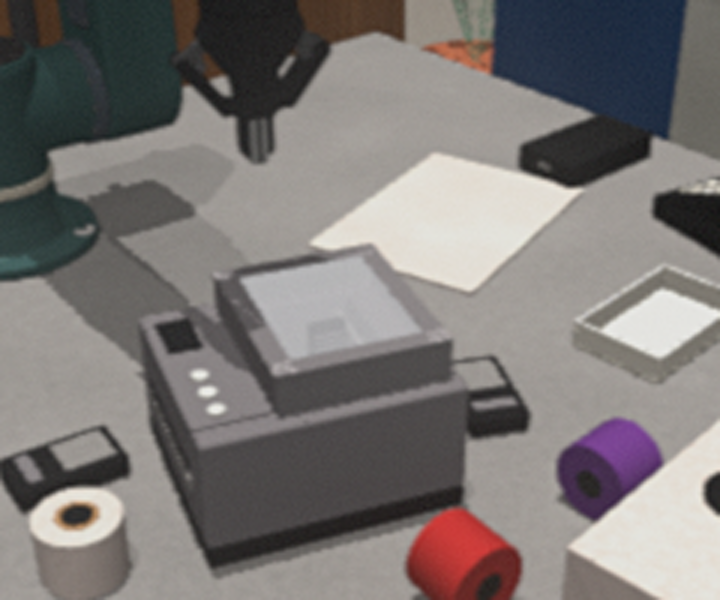

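The cover lies flat on the rim around (335,330), and the other things on the counter haven't moved. I'm handing in.

```bash
python3 -c "from rig import robot; print(robot.job_done())"
```

```text
the job is handed in; nothing more can be done
None
```

I pushed the guide until the roll sat against the fixed cheek, shut the cover fully and handed the job in at about 15 s; the pictures show nothing else on the counter moved, but the hand-in returned no verdict.

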